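# Restack the espresso cups

## Robot

A 7-joint arm with a two-finger parallel gripper is mounted at the origin on a cart in front of the work surface, level with it; the furniture and walls round the work are solid. World frame = base frame: x ahead of the robot, y to its left, z up, the work surface at z = 0. Lengths are in m, angles in rad, forces in N, time in s.
With the tool pointing down it reaches from about 0.35 to 0.9 m from the base axis. Payload 19.9 kg.
Tool frame: the origin (TCP) lies at the very end of the fingers, on their centre line; the grasp point (between the pads) lies 19 mm behind it; x points along the fingers, z is the direction in which the jaws open and shut, and the axes are right-handed (so a half turn about x gives the same grasp; the last joint's range is limited). The gripper opens to 94 mm and grips with 3 to 60 N. Pads are 16 mm wide; open, the fingers measure 119 mm over their backs; the gripper's body (75 mm by 177 mm) begins 78 mm behind the grasp point.
Start: joints at [1.077, 0.417, -0.01, 1.614, 0.005, 1.111, -0.053], TCP at [0.273, -0.562, 0.205] pointing down, gripper open.
Joint ranges: [-2.81, 2.81], [-0.39, 2.02], [-1.27, 1.25], [0.06, 2.57], [-1.19, 4.33], [0.19, 2], [-2.82, 2.82]. Speed limits (rad/s): [1.89, 1.89, 2.39, 2.39, 3.01, 3.01, 3.01].

## Interface

Orientations are given as a 3x3 rotation matrix whose columns are the frame's x, y, z axes.
In Python, from rig import r gives the robot as it stands.
- The arm moves only by the tool play_rows, never from a script. Its argument "commands" is a list of rows, each an object of numbers: "jaw": the opening in per cent of the stroke, from 0 (shut) to 100 (fully open); "tx", "ty", "tz": the shift along the world's x, y, z in mm; "yaw": the turn about the world's z in rad. A call has 1 to 5 rows; each row is the pose to reach, as a shift and turn from the pose measured when the call began; what a row does not reach only later rows make up. A row lasts 1/8 s, in which the tool goes at most 62.5 mm and 10.7 degrees, less where a joint would pass 70% of its speed; a pose out of reach is approached as far as the arm can. A call with a gripper value outside its range is refused whole. The fingers move at their own pace and stop on an object; "grip_force" is the grip in N (left out, the last holds). Time passes only in rows, so rows that repeat a pose let the fingers close. It gives the time, the measured TCP pose, the force and the opening at its end, in the units of the state.
- r.observe(): the state, without advancing time (a new reading comes with each control period).
- r.capture(name): name is "scene" or "top"; returns (picture, depth): 480x640x3 uint8, red, green, blue; 480x640 float32, m along the optical axis (not along the pixel's ray), 0 where there is no reading.
- r.camera_model(name): a dict with "K" (3x3 intrinsics, pixels), "R" (3x3) and "t" (3): a world point X has camera coordinates R X + t. Camera axes: x right, y down, z forward; pixel columns grow to the right and rows downward; lengths in m; the calibration is good to about 2 mm. A picture is of the moment at which its call begins. camera_model takes no time and is no camera call.
- r.hand_in(): hands the job in, once; it reports no verdict.
The state is a dict: "t": time; "q": joint angles; "qvel": joint speeds; "tau": joint torques, N m; "tool_pos": TCP position; "orientation": TCP orientation; "ft_force": force on the tool from outside, world axes, zero at the start; "ft_torque": the same for the moment, N m; "grip_width": finger opening in m.
Only numpy, scipy, OpenCV 4.12 (cv2) and the standard library are available. Lean on these libraries where they do the work, as an engineer would, in place of code of your own. Each camera call takes 0.05 s, during which the arm holds its last target.

## Task

Tidy the takeaway cups: nest the two loose tapered brown espresso cups, one after the other, into the matching cup that stands on the drip grille, so that all three make one upright stack, fully seated. The straight-sided brown tub does not nest: leave it where it stands, and leave the stack where the grille cup stood.

Things in the scene. Friction and masses are not known exactly. Their poses are not given: they have to be found in the camera images.
- home_cup: Tapered brown espresso cup with a pale rim, upright on the drip grille (low black tray with white slats, 94x218 mm, 18 mm high, fixed). Origin: centre of its underside, z up. Round: foot 40 mm, mouth 62 mm (57 inside), 60 mm high, wall 2.5 mm, inner floor 22 mm above the underside. Loose, 30 g. A like cup put into it seats with its underside 22 mm above this one's underside.
- cup_a: Loose tapered brown espresso cup, the same shape as the one on the grille (foot 40 mm, mouth 62 mm, 60 mm high, about 30 g), standing upright on the counter, mouth up. Origin: centre of its underside, z up. Grip it from above across the outside in its top 20 mm (about 60 mm wide), so that the fingers stay clear of the cup it goes into.
- cup_b: The second loose tapered brown espresso cup, the same as cup_a in shape, size and origin. The two may be nested in either order; the later one goes into the earlier one.
- tub: Straight-sided brown portion tub with a pale rim, coloured like the cups but with upright walls: 62 mm across at foot and mouth alike, 50 mm high, 40 g, loose. Origin: centre of its underside. It stands in a row with the two loose cups and nests in none of them; leave it.

How it is judged:
By the outcome, as a careful person would: the job done as asked, in the order asked, and still so for the second after the job is handed in, with the robot touching nothing.
It also fails if it takes over 64 s, if anything falls off the work surface, if the arm or the gripper's body presses on something with over 40 N, if the wrist force passes 120 N, or if a joint passes its speed limit or range.

## Working session

There is one attempt and no reset: what is moved stays moved. The work goes in short steps, Python scripts to look and compute and a tool call to move; the robot and the scene stay as the last step left them, time stands still between calls to the robot, and variables do not carry over. Pictures are saved under pics/ and viewed, and the job is handed in when it is done.

Besides the shell and the picture viewer there is one more tool, called after "Emit:" by a JSON object that holds its "method" and its "body", one argument or row to a line. play_rows: Moves the arm, as the interface text tells. Its arguments: {"type":"object","properties":{"commands":{"type":"array"},"grip_force":{"type":"number"}},"required":["commands"]}

```bash
mkdir -p pics; ls
python3 - <<'E'
from rig import r
import cv2,numpy as np
s=r.observe();print(s)
for n in("scene","top"):
    im,d=r.capture(n);cv2.imwrite(f"pics/{n}0.png",im[:,:,::-1]);np.savez(f"{n}0.npz",im=im,d=d)
    m=r.camera_model(n);print(n,m, -np.array(m['R']).T@np.array(m['t']))
E
```

```text
pics
{'t': 0.0, 'q': array([ 1.07749244,  0.41795598, -0.01031846,  1.61410632,  0.00472941,
        1.11070985, -0.05301676]), 'qvel': array([-0.0008907 , -0.00126273,  0.00139634, -0.00202999,  0.00135243,
        0.00033203, -0.00105292]), 'tau': array([-7.78009726e-04, -8.51265049e+01,  6.37975093e-01, -4.25983500e+01,
       -4.89873555e-02,  1.88822328e-02,  8.42127315e-05]), 'tool_pos': array([ 0.27270769, -0.56198236,  0.20486498]), 'orientation': array([[-6.00011167e-04,  8.99652941e-01,  4.36605343e-01],
       [ 9.88504216e-04,  4.36605741e-01, -8.99652405e-01],
       [-9.99999331e-01, -1.08215268e-04, -1.15127905e-03]]), 'ft_force': array([ 0.60671753, -0.3662533 , -0.40289116]), 'ft_torque': array([0.0470509 , 0.00349237, 0.02105992]), 'grip_width': 0.09425277943521014}
scene {'K': array([[499.48409387,   0.        , 312.13325642],
       [  0.        , 499.48409387, 232.73140148],
       [  0.        ,   0.        ,   1.        ]]), 'R': array([[-0.55483064, -0.83149645, -0.02786777],
       [-0.38645686,  0.28724411, -0.87643706],
       [ 0.73675915, -0.47550444, -0.48070935]]), 't': array([0.30469704, 0.22281986, 0.6234906 ])} [-0.20419688  0.48582336  0.50349657]
top {'K': array([[553.38303941,   0.        , 315.52610369],
       [  0.        , 553.38303941, 228.60261658],
       [  0.        ,   0.        ,   1.        ]]), 'R': array([[-1.35146698e-04, -9.99976278e-01, -6.88660066e-03],
       [-9.98063768e-01,  5.63220515e-04, -6.21964526e-02],
       [ 6.21988558e-02,  6.86486096e-03, -9.98040168e-01]]), 't': array([0.02822053, 0.48523155, 0.95760381])} [0.42473398 0.02137275 0.98610109]
```

View pics/scene0.png

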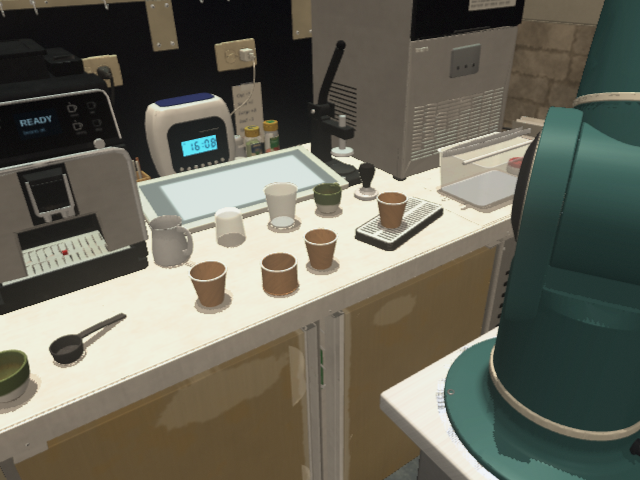

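View pics/top0.png

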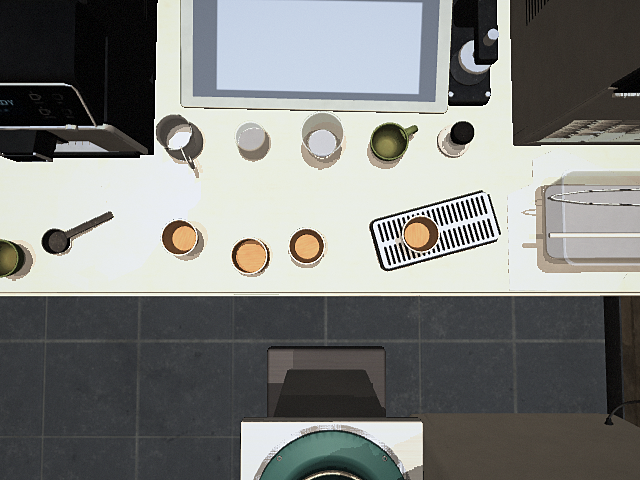

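The scene view shows the left cup at (209,284), the tub, which has straight sides, at (280,273), the right cup at (321,249) and the grille cup at (392,210). In the top view, in the same order, they are at (180,238), (251,257), (307,246) and (420,235).

```bash
cat > h.py <<'E'
import numpy as np,cv2
from rig import r
def cloud(n,d):
    m=r.camera_model(n);K,R,t=[np.array(m[k]) for k in "KRt"]
    v,u=np.mgrid[:480,:640]
    p=np.stack([(u-K[0,2])/K[0,0]*d,(v-K[1,2])/K[1,1]*d,d],-1)
    return (p-t)@R
def brown(im):
    h=cv2.cvtColor(im,cv2.COLOR_RGB2HSV)
    return ((h[...,0]<20)&(h[...,1]>80)&(h[...,2]>60)).astype(np.uint8)
def ray(n,u,v,z):
    m=r.camera_model(n);K,R,t=[np.array(m[k]) for k in "KRt"]
    c=-R.T@t; d=R.T@np.linalg.inv(K)@np.array([u,v,1.]); return c+d*(z-c[2])/d[2]
def circ(P):
    A=np.c_[2*P[:,:2],np.ones(len(P))];s=np.linalg.lstsq(A,(P[:,:2]**2).sum(1),rcond=None)[0]
    return s[0],s[1],np.sqrt(s[2]+s[0]**2+s[1]**2)
E
python3 - <<'E'
from h import *
f=np.load("top0.npz");P=cloud("top",f['d']);im=f['im']
for nm,(u,v),z in [("L",(180,238),.06),("tub",(251,257),.05),("R",(307,246),.06),("home",(420,235),.078)]:
    w=P[v-30:v+31,u-30:u+31].reshape(-1,3)
    # rim points: top z
    q=w[(abs(w[:,2]-z)<.006)]
    print(nm,len(q),"zmax",np.percentile(w[:,2],[50,97,99.5]).round(4),"circ",np.round(circ(q),4), "ctr",q.mean(0).round(4))
    mk=np.zeros((480,640),np.uint8);mk[v-30:v+31,u-30:u+31]=brown(im)[v-30:v+31,u-30:u+31]
    c=max(cv2.findContours(mk,0,1)[0],key=cv2.contourArea)
    (a,b),ax,an=cv2.fitEllipse(c);print("  brown ell",a,b,ax, "ray",ray("top",a,b,z).round(4))
    hm=(P[...,2]>z-.006)
    hm2=np.zeros((480,640),np.uint8);hm2[v-30:v+31,u-30:u+31]=hm[v-30:v+31,u-30:u+31]
    c=max(cv2.findContours(hm2,0,1)[0],key=cv2.contourArea);c2=cv2.minEnclosingCircle(c);print("  rim out",c2,"ray",ray("top",*c2[0],z).round(4),"diam",2*c2[1]/553.4*(.986-z))
g=np.load("scene0.npz");Q=cloud("scene",g['d'])
for nm,(u,v) in [("L",(209,284)),("tub",(280,273)),("R",(321,249)),("home",(392,210))]:
    w=Q[v-32:v+33,u-25:u+26].reshape(-1,3);b=brown(g['im'])[v-32:v+33,u-25:u+26].reshape(-1)>0
    w=w[b];print(nm,np.percentile(w,[1,99],axis=0).round(3).tolist())
E
```

```text
L 263 zmax [1.000e-04 5.980e-02 4.326e-01] circ [0.4687 0.2571 0.0294] ctr [0.4697 0.261  0.059 ]
  brown ell 178.64817810058594 237.0505828857422 (32.129642486572266, 33.054222106933594) ray [0.4684 0.2574 0.06  ]
  rim out ((178.60000610351562, 237.39999389648438), 19.176118850708008) ray [0.4678 0.2575 0.06  ] diam 0.0641745068874435
tub 244 zmax [0.0001 0.0498 0.0529] circ [0.4379 0.1415 0.0299] ctr [0.4374 0.1428 0.0492]
  brown ell 250.39248657226562 255.77626037597656 (28.94203758239746, 32.43422317504883) ray [0.4371 0.138  0.05  ]
  rim out ((248.3076934814453, 255.34616088867188), 18.79615020751953) ray [0.4378 0.1415 0.05  ] diam 0.06358220670125869
R 257 zmax [-2.00e-04  5.97e-02  4.33e-01] circ [0.4542 0.0436 0.0293] ctr [0.4541 0.0434 0.0589]
  brown ell 306.0816345214844 245.55856323242188 (32.486045837402344, 33.01897048950195) ray [0.454  0.0436 0.06  ]
  rim out ((306.1191711425781, 245.5261688232422), 18.697219848632812) ray [0.4541 0.0435 0.06  ] diam 0.06257183079087092
home 264 zmax [0.0163 0.0773 0.9861] circ [ 0.4733 -0.1445  0.0294] ctr [ 0.474  -0.147   0.0764]
  brown ell 420.35601806640625 233.4733428955078 (32.71726989746094, 33.39259719848633) ray [ 0.4732 -0.1444  0.078 ]
  rim out ((420.46685791015625, 233.45579528808594), 19.090322494506836) ray [ 0.4733 -0.1446  0.078 ] diam 0.06264551075176078
L [[0.441, 0.23, 0.003], [0.499, 0.285, 0.061]]
tub [[0.407, 0.112, 0.002], [0.469, 0.172, 0.05]]
R [[0.415, 0.015, 0.003], [0.483, 0.122, 0.061]]
home [[0.445, -0.174, 0.021], [0.503, -0.117, 0.077]]
```

Top-view and scene-view measurements agree, with heights of 60, 50, 60 and 78 mm as they should be. Centres in m: R (0.454, 0.0436), L (0.468, 0.257), home (0.4733, −0.1445), tub (0.438, 0.1415). I'll take R first, with the jaws along x so they stay clear of the tub.

Emit:
{"method": "play_rows", "body": {
  "commands": [
    {"tx": 17,"ty": 55,"yaw": 0.11,"jaw": 100},
    {"tx": 34,"ty": 110,"yaw": 0.22,"jaw": 100},
    {"tx": 51,"ty": 165,"yaw": 0.33,"jaw": 100},
    {"tx": 68,"ty": 220,"yaw": 0.44,"jaw": 100},
    {"tx": 85,"ty": 275,"yaw": 0.55,"jaw": 100}
  ],
  "grip_force": 10
}}

```text
schema error: expected keys jaw, tx, ty, tz, yaw
```

Emit:
{"method": "play_rows", "body": {
  "commands": [
    {"tx": 17,"ty": 55,"tz": 0,"yaw": 0.11,"jaw": 100},
    {"tx": 34,"ty": 110,"tz": 0,"yaw": 0.22,"jaw": 100},
    {"tx": 51,"ty": 165,"tz": 0,"yaw": 0.33,"jaw": 100},
    {"tx": 68,"ty": 220,"tz": 0,"yaw": 0.44,"jaw": 100},
    {"tx": 85,"ty": 275,"tz": 0,"yaw": 0.55,"jaw": 100}
  ],
  "grip_force": 10
}}

```text
t: 0.72
tool_pos: [0.3579, -0.2851, 0.2048]
orientation: [[-0.001, 0.536, 0.844], [0.0, 0.844, -0.536], [-1.0, -0.0, -0.001]]
ft_force: [1.3, 0.3, 0.2]
grip_width: 0.0939
```

Emit:
{"method": "play_rows", "body": {
  "commands": [
    {"tx": 16,"ty": 55,"tz": 0,"yaw": 0.12,"jaw": 100},
    {"tx": 32,"ty": 110,"tz": 0,"yaw": 0.23,"jaw": 100},
    {"tx": 48,"ty": 165,"tz": 0,"yaw": 0.34,"jaw": 100},
    {"tx": 64,"ty": 220,"tz": 0,"yaw": 0.45,"jaw": 100},
    {"tx": 80,"ty": 275,"tz": 0,"yaw": 0.566,"jaw": 100}
  ]
}}

```text
t: 1.35
tool_pos: [0.438, -0.0084, 0.2049]
orientation: [[-0.001, -0.004, 1.0], [-0.001, 1.0, 0.004], [-1.0, -0.001, -0.001]]
ft_force: [0.5, -0.2, -0.3]
grip_width: 0.0941
```

Emit:
{"method": "play_rows", "body": {
  "commands": [
    {"tx": 8,"ty": 27,"tz": 0,"yaw": 0,"jaw": 100},
    {"tx": 16,"ty": 54,"tz": 0,"yaw": 0,"jaw": 100},
    {"tx": 16,"ty": 54,"tz": 0,"yaw": 0,"jaw": 100}
  ]
}}

```text
t: 1.72
tool_pos: [0.454, 0.0473, 0.2048]
orientation: [[-0.001, -0.007, 1.0], [0.0, 1.0, 0.007], [-1.0, 0.0, -0.001]]
ft_force: [-0.0, -0.7, -0.2]
grip_width: 0.0938
```

Emit:
{"method": "play_rows", "body": {
  "commands": [
    {"tx": 0,"ty": -4,"tz": -55,"yaw": 0,"jaw": 100},
    {"tx": 0,"ty": -4,"tz": -110,"yaw": 0,"jaw": 100},
    {"tx": 0,"ty": -4,"tz": -145,"yaw": 0,"jaw": 100},
    {"tx": 0,"ty": -4,"tz": -162,"yaw": 0,"jaw": 100},
    {"tx": 0,"ty": -4,"tz": -162,"yaw": 0,"jaw": 100}
  ]
}}

```text
t: 2.35
tool_pos: [0.4537, 0.043, 0.0425]
orientation: [[-0.002, -0.007, 1.0], [-0.0, 1.0, 0.007], [-1.0, -0.0, -0.002]]
ft_force: [-0.0, -0.5, 0.7]
grip_width: 0.0942
```

Emit:
{"method": "play_rows", "body": {
  "commands": [
    {"tx": 0,"ty": 0,"tz": 0,"yaw": 0,"jaw": 50},
    {"tx": 0,"ty": 0,"tz": 0,"yaw": 0,"jaw": 50},
    {"tx": 0,"ty": 0,"tz": 0,"yaw": 0,"jaw": 50},
    {"tx": 0,"ty": 0,"tz": 0,"yaw": 0,"jaw": 50},
    {"tx": 0,"ty": 0,"tz": 0,"yaw": 0,"jaw": 50}
  ]
}}

```text
t: 2.98
tool_pos: [0.4541, 0.043, 0.0428]
orientation: [[-0.002, -0.007, 1.0], [-0.0, 1.0, 0.007], [-1.0, -0.0, -0.002]]
ft_force: [1.1, -0.6, 5.2]
grip_width: 0.0611
```

Emit:
{"method": "play_rows", "body": {
  "commands": [
    {"tx": 0,"ty": 0,"tz": 15,"yaw": 0,"jaw": 50},
    {"tx": 0,"ty": 0,"tz": 40,"yaw": 0,"jaw": 50},
    {"tx": 0,"ty": 0,"tz": 80,"yaw": 0,"jaw": 50},
    {"tx": 0,"ty": 0,"tz": 120,"yaw": 0,"jaw": 50},
    {"tx": 0,"ty": 0,"tz": 120,"yaw": 0,"jaw": 50}
  ]
}}

```text
t: 3.6
tool_pos: [0.4554, 0.0432, 0.1659]
orientation: [[0.003, -0.007, 1.0], [-0.0, 1.0, 0.007], [-1.0, -0.0, 0.003]]
ft_force: [0.0, -0.0, -0.9]
grip_width: 0.0612
```

Run:
```python
from h import *
for n in("scene","top"):
    im,d=r.capture(n);cv2.imwrite(f"pics/{n}1.png",im[:,:,::-1]);np.savez(f"{n}1.npz",im=im,d=d)
s=r.observe();print(s['tool_pos'],s['q'],s['grip_width'],s['ft_force'])
```

```text
[0.45395757 0.04288352 0.16320169] [ 0.39608472  0.21148767 -0.61918092  2.04421788  0.15261978  0.93095367
 -0.29762656] 0.06105366185776381 [-0.25041214  1.1061239  -0.01466159]
```

View pics/scene1.png

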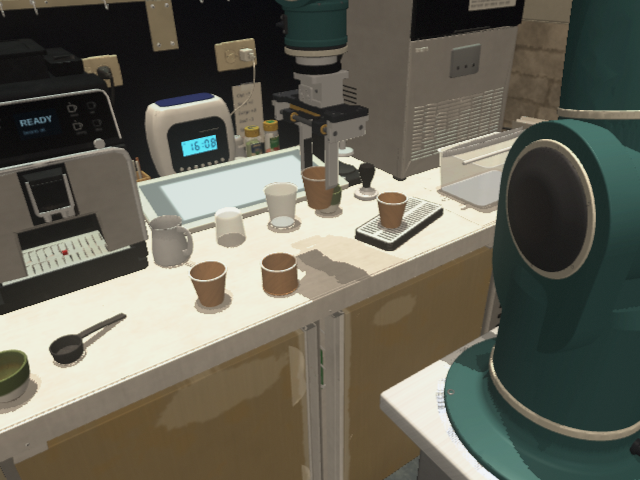

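The picture shows the cup held upright at (318,187). The tub at (280,273), the left cup at (209,284) and the grille cup at (392,210) haven't moved. Next I carry the cup over the grille cup.

Emit:
{"method": "play_rows", "body": {
  "commands": [
    {"tx": 4,"ty": -40,"tz": 5,"yaw": 0,"jaw": 50},
    {"tx": 8,"ty": -90,"tz": 5,"yaw": 0,"jaw": 50},
    {"tx": 14,"ty": -140,"tz": 5,"yaw": 0,"jaw": 50},
    {"tx": 19,"ty": -175,"tz": 5,"yaw": 0,"jaw": 50},
    {"tx": 19,"ty": -188,"tz": 5,"yaw": 0,"jaw": 50}
  ]
}}

```text
t: 4.32
tool_pos: [0.4723, -0.1466, 0.1671]
orientation: [[-0.003, -0.004, 1.0], [0.001, 1.0, 0.004], [-1.0, 0.001, -0.003]]
ft_force: [-0.3, 1.2, 0.0]
grip_width: 0.0616
```

Emit:
{"method": "play_rows", "body": {
  "commands": [
    {"tx": 0,"ty": 0,"tz": 0,"yaw": 0,"jaw": 50}
  ]
}}

```text
t: 4.45
tool_pos: [0.4718, -0.1463, 0.1665]
orientation: [[-0.004, -0.004, 1.0], [0.001, 1.0, 0.004], [-1.0, 0.001, -0.004]]
ft_force: [-1.1, 0.3, -1.0]
grip_width: 0.0611
```

Run:
```python
from h import *
for n in("scene",):
    im,d=r.capture(n);cv2.imwrite(f"pics/{n}2.png",cv2.resize(im[100:300,250:490,::-1],None,fx=3,fy=3));np.savez(f"{n}2.npz",im=im,d=d)
s=r.observe();print(s['tool_pos'],s['grip_width'],s['ft_force'])
Q=cloud("scene",d);b=brown(im)>0
for lo,hi in((.02,.08),(.12,.19)):
    k=b&(abs(Q[...,0]-.473)<.05)&(abs(Q[...,1]+.145)<.05)&(Q[...,2]>lo)&(Q[...,2]<hi)
    w=Q[k];print(len(w),np.percentile(w,[1,99],axis=0).round(4).tolist())
```

```text
[ 0.47182592 -0.1457905   0.16651344] 0.06144789171136646 [ 0.37278671 -0.14924363 -1.1326895 ]
759 [[0.4447, -0.1741, 0.0218], [0.5027, -0.1165, 0.0778]]
769 [[0.4442, -0.1732, 0.1264], [0.5007, -0.1171, 0.1849]]
```

View pics/scene2.png

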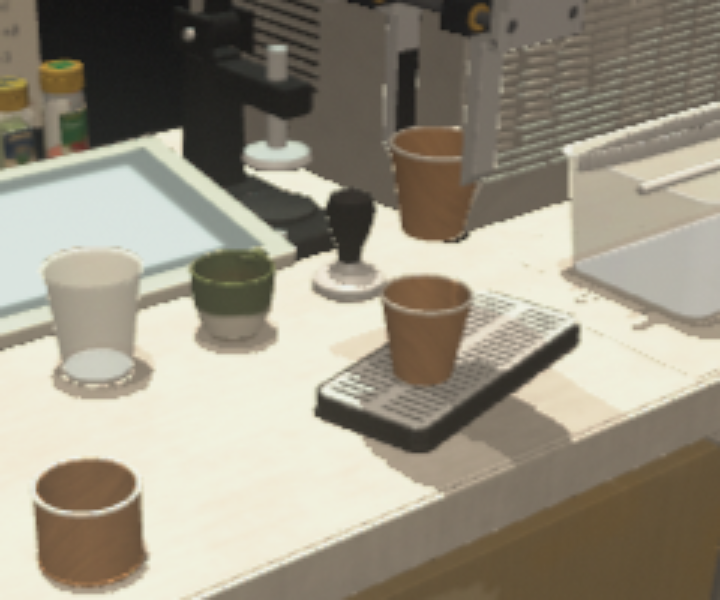

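The held cup is upright and within about 1.5 mm of the grille cup's axis. I'll lower it now.

Emit:
{"method": "play_rows", "body": {
  "commands": [
    {"tx": 1.5,"ty": 0,"tz": -20,"yaw": 0,"jaw": 50},
    {"tx": 1.5,"ty": 0,"tz": -42,"yaw": 0,"jaw": 50},
    {"tx": 1.5,"ty": 0,"tz": -58,"yaw": 0,"jaw": 50},
    {"tx": 1.5,"ty": 0,"tz": -72,"yaw": 0,"jaw": 50},
    {"tx": 1.5,"ty": 0,"tz": -78,"yaw": 0,"jaw": 50}
  ]
}}

```text
t: 5.12
tool_pos: [0.4732, -0.1454, 0.0878]
orientation: [[-0.005, -0.005, 1.0], [0.002, 1.0, 0.005], [-1.0, 0.002, -0.005]]
ft_force: [0.2, -0.1, 1.1]
grip_width: 0.0615
```

Emit:
{"method": "play_rows", "body": {
  "commands": [
    {"tx": 0,"ty": 0,"tz": -2,"yaw": 0,"jaw": 50},
    {"tx": 0,"ty": 0,"tz": -4,"yaw": 0,"jaw": 50}
  ]
}}

```text
t: 5.38
tool_pos: [0.4734, -0.1454, 0.0841]
orientation: [[-0.004, -0.005, 1.0], [0.001, 1.0, 0.005], [-1.0, 0.002, -0.004]]
ft_force: [0.2, 0.8, -0.2]
grip_width: 0.0614
```

Emit:
{"method": "play_rows", "body": {
  "commands": [
    {"tx": 0,"ty": 0,"tz": -1,"yaw": 0,"jaw": 50},
    {"tx": 0,"ty": 0,"tz": -2,"yaw": 0,"jaw": 50}
  ]
}}

```text
t: 5.62
tool_pos: [0.4737, -0.1455, 0.0824]
orientation: [[-0.004, -0.005, 1.0], [0.001, 1.0, 0.005], [-1.0, 0.001, -0.004]]
ft_force: [0.1, 0.4, 8.6]
grip_width: 0.061
```

Contact came at 8.6 N at the expected height of 0.0824 m, so I release.

Emit:
{"method": "play_rows", "body": {
  "commands": [
    {"tx": 0,"ty": 0,"tz": 0,"yaw": 0,"jaw": 75},
    {"tx": 0,"ty": 0,"tz": 0,"yaw": 0,"jaw": 100},
    {"tx": 0,"ty": 0,"tz": 0,"yaw": 0,"jaw": 100},
    {"tx": 0,"ty": 0,"tz": 0,"yaw": 0,"jaw": 100}
  ]
}}

```text
t: 6.12
tool_pos: [0.4737, -0.1455, 0.0824]
orientation: [[-0.004, -0.005, 1.0], [0.001, 1.0, 0.005], [-1.0, 0.001, -0.004]]
ft_force: [-0.3, 0.7, -0.7]
grip_width: 0.0933
```

Emit:
{"method": "play_rows", "body": {
  "commands": [
    {"tx": 0,"ty": 0,"tz": 20,"yaw": 0,"jaw": 100},
    {"tx": 0,"ty": 0,"tz": 70,"yaw": 0,"jaw": 100},
    {"tx": 0,"ty": 0,"tz": 120,"yaw": 0,"jaw": 100},
    {"tx": 0,"ty": 50,"tz": 120,"yaw": 0,"jaw": 100},
    {"tx": 0,"ty": 100,"tz": 120,"yaw": 0,"jaw": 100}
  ]
}}

```text
t: 6.75
tool_pos: [0.4737, -0.0446, 0.203]
orientation: [[-0.002, -0.004, 1.0], [0.001, 1.0, 0.004], [-1.0, 0.001, -0.002]]
ft_force: [1.1, 0.4, 0.0]
grip_width: 0.0939
```

Emit:
{"method": "play_rows", "body": {
  "commands": [
    {"tx": 0,"ty": 55,"tz": 0,"yaw": 0,"jaw": 100},
    {"tx": 0,"ty": 110,"tz": 0,"yaw": 0,"jaw": 100},
    {"tx": 0,"ty": 165,"tz": 0,"yaw": 0,"jaw": 100},
    {"tx": 0,"ty": 220,"tz": 0,"yaw": 0,"jaw": 100},
    {"tx": 0,"ty": 220,"tz": 0,"yaw": 0,"jaw": 100}
  ]
}}

```text
t: 7.38
tool_pos: [0.4728, 0.1795, 0.203]
orientation: [[-0.003, -0.01, 1.0], [0.002, 1.0, 0.01], [-1.0, 0.002, -0.003]]
ft_force: [-0.2, -0.9, -0.8]
grip_width: 0.094
```

Run:
```python
from h import *
out={}
for n in("scene","top"):
    im,d=r.capture(n);cv2.imwrite(f"pics/{n}3.png",im[:,:,::-1]);out[n]=(im,d)
s=r.observe();print(s['t'],s['tool_pos'],s['grip_width'],s['ft_force'])
for n in out:
    im,d=out[n];P=cloud(n,d)
    for nm,(x,y),z in [("stack",(.4735,-.145),.1),("tub",(.438,.1415),.05),("L",(.468,.257),.06)]:
        k=(np.hypot(P[...,0]-x,P[...,1]-y)<.045)&(abs(P[...,2]-z)<.006)
        q=P[k]
        if len(q)>20: print(n,nm,len(q),np.percentile(q[:,2],98).round(4),np.round(circ(q),4))
```

```text
7.475 [0.47352963 0.17552156 0.20274655] 0.094019284480306 [ 0.04190367 -0.29928175 -0.0718501 ]
scene stack 245 0.1023 [ 0.4738 -0.1451  0.0293]
scene tub 354 0.0531 [0.4382 0.1411 0.0299]
scene L 386 0.0633 [0.4691 0.2569 0.0291]
top stack 279 0.1021 [ 0.4736 -0.1444  0.0294]
top tub 160 0.0531 [0.438  0.1414 0.0299]
```

View pics/scene3.png

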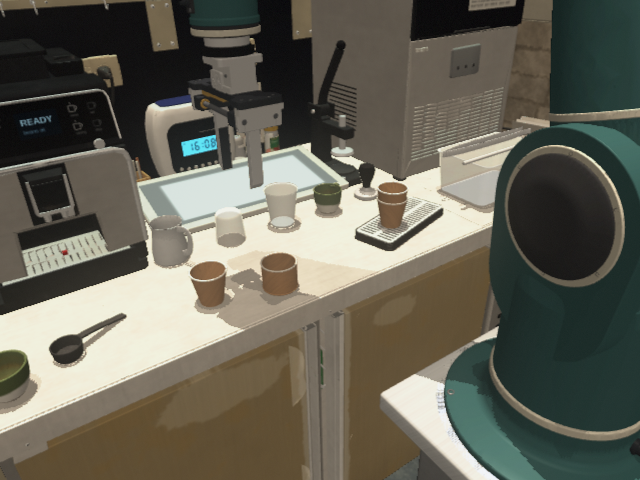

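The stack's rim is at about 0.100 m, as it should be for two cups. It shows at (392,200), and the tub and left cup haven't moved. Before going down on the left cup I check the clearance to the coffee machine.

Run:
```python
from h import *
for n in("scene","top"):
    P=cloud(n,np.load(n+"0.npz")['d']).reshape(-1,3)
    q=P[(P[:,2]>.08)&(P[:,1]>.1)&(P[:,0]>.25)&(P[:,1]<.8)&(P[:,2]<.7)]
    d=np.hypot(q[:,0]-.468,q[:,1]-.257);i=np.argsort(d)[:2000:200];print(n,np.c_[q[i],d[i]].round(3).tolist())
```

```text
scene [[0.592, 0.242, 0.08, 0.125], [0.608, 0.314, 0.108, 0.151], [0.61, 0.316, 0.231, 0.154], [0.611, 0.324, 0.243, 0.158], [0.614, 0.32, 0.227, 0.159], [0.617, 0.317, 0.198, 0.16], [0.612, 0.329, 0.26, 0.161], [0.614, 0.327, 0.274, 0.163], [0.613, 0.333, 0.234, 0.164], [0.614, 0.334, 0.184, 0.165]]
top [[0.597, 0.242, 0.08, 0.13], [0.611, 0.309, 0.215, 0.153], [0.614, 0.315, 0.261, 0.157], [0.619, 0.312, 0.138, 0.161], [0.621, 0.313, 0.217, 0.163], [0.603, 0.351, 0.255, 0.164], [0.606, 0.35, 0.266, 0.166], [0.626, 0.315, 0.262, 0.168], [0.623, 0.325, 0.281, 0.17], [0.613, 0.348, 0.17, 0.171]]
```

Clearance is at least 5 cm.

Emit:
{"method": "play_rows", "body": {
  "commands": [
    {"tx": -5,"ty": 45,"tz": 0,"yaw": 0,"jaw": 100},
    {"tx": -5,"ty": 75,"tz": 0,"yaw": 0,"jaw": 100},
    {"tx": -5,"ty": 82,"tz": 0,"yaw": 0,"jaw": 100},
    {"tx": -5,"ty": 82,"tz": 0,"yaw": 0,"jaw": 100}
  ]
}}

```text
t: 7.98
tool_pos: [0.4688, 0.2564, 0.2026]
orientation: [[-0.003, -0.004, 1.0], [0.0, 1.0, 0.004], [-1.0, 0.0, -0.003]]
ft_force: [0.6, -0.3, 0.2]
grip_width: 0.0939
```

Emit:
{"method": "play_rows", "body": {
  "commands": [
    {"tx": 0,"ty": 0.5,"tz": -55,"yaw": 0,"jaw": 100},
    {"tx": 0,"ty": 0.5,"tz": -110,"yaw": 0,"jaw": 100},
    {"tx": 0,"ty": 0.5,"tz": -145,"yaw": 0,"jaw": 100},
    {"tx": 0,"ty": 0.5,"tz": -160,"yaw": 0,"jaw": 100},
    {"tx": 0,"ty": 0.5,"tz": -160,"yaw": 0,"jaw": 100}
  ]
}}

```text
t: 8.6
tool_pos: [0.469, 0.2562, 0.0426]
orientation: [[-0.004, -0.003, 1.0], [-0.0, 1.0, 0.003], [-1.0, -0.0, -0.004]]
ft_force: [-0.7, -0.6, 1.2]
grip_width: 0.0939
```

Emit:
{"method": "play_rows", "body": {
  "commands": [
    {"tx": 0,"ty": 0,"tz": 0,"yaw": 0,"jaw": 50},
    {"tx": 0,"ty": 0,"tz": 0,"yaw": 0,"jaw": 50},
    {"tx": 0,"ty": 0,"tz": 0,"yaw": 0,"jaw": 50},
    {"tx": 0,"ty": 0,"tz": 0,"yaw": 0,"jaw": 50},
    {"tx": 0,"ty": 0,"tz": 0,"yaw": 0,"jaw": 50}
  ]
}}

```text
t: 9.22
tool_pos: [0.4693, 0.2563, 0.0429]
orientation: [[-0.003, -0.003, 1.0], [-0.0, 1.0, 0.003], [-1.0, -0.0, -0.003]]
ft_force: [0.8, -0.6, 3.9]
grip_width: 0.0595
```

Emit:
{"method": "play_rows", "body": {
  "commands": [
    {"tx": 0,"ty": 0,"tz": 15,"yaw": 0,"jaw": 50},
    {"tx": 0,"ty": 0,"tz": 50,"yaw": 0,"jaw": 50},
    {"tx": 0,"ty": 0,"tz": 100,"yaw": 0,"jaw": 50},
    {"tx": 0,"ty": 0,"tz": 145,"yaw": 0,"jaw": 50},
    {"tx": 0,"ty": 0,"tz": 155,"yaw": 0,"jaw": 50}
  ]
}}

```text
t: 9.85
tool_pos: [0.47, 0.257, 0.2013]
orientation: [[0.001, -0.003, 1.0], [0.001, 1.0, 0.003], [-1.0, 0.001, 0.001]]
ft_force: [-0.7, -0.6, -0.3]
grip_width: 0.0599
```

Emit:
{"method": "play_rows", "body": {
  "commands": [
    {"tx": 0,"ty": -40,"tz": 0,"yaw": 0,"jaw": 50},
    {"tx": 0,"ty": -90,"tz": 0,"yaw": 0,"jaw": 50},
    {"tx": 0,"ty": -140,"tz": 0,"yaw": 0,"jaw": 50},
    {"tx": 0,"ty": -190,"tz": 0,"yaw": 0,"jaw": 50},
    {"tx": 0,"ty": -240,"tz": 0,"yaw": 0,"jaw": 50}
  ]
}}

```text
t: 10.48
tool_pos: [0.4694, 0.0154, 0.2012]
orientation: [[0.0, -0.003, 1.0], [0.001, 1.0, 0.003], [-1.0, 0.001, 0.0]]
ft_force: [1.3, -0.7, -0.2]
grip_width: 0.0595
```

Emit:
{"method": "play_rows", "body": {
  "commands": [
    {"tx": 2,"ty": -50,"tz": 0,"yaw": 0,"jaw": 50},
    {"tx": 3,"ty": -100,"tz": 0,"yaw": 0,"jaw": 50},
    {"tx": 3,"ty": -145,"tz": 0,"yaw": 0,"jaw": 50},
    {"tx": 3,"ty": -160,"tz": 0,"yaw": 0,"jaw": 50},
    {"tx": 3,"ty": -160,"tz": 0,"yaw": 0,"jaw": 50}
  ]
}}

```text
t: 11.1
tool_pos: [0.4721, -0.1446, 0.2009]
orientation: [[-0.0, -0.002, 1.0], [0.002, 1.0, 0.002], [-1.0, 0.002, -0.0]]
ft_force: [0.0, 0.2, 0.2]
grip_width: 0.0594
```

Run:
```python
from h import *
im,d=r.capture("scene");cv2.imwrite(f"pics/scene4.png",cv2.resize(im[100:300,250:490,::-1],None,fx=3,fy=3))
s=r.observe();print(s['t'],s['tool_pos'],s['grip_width'],s['ft_force'])
Q=cloud("scene",d);b=brown(im)>0
for lo,hi in((.075,.106),(.15,.17),(.17,.19),(.19,.23),(.12,.24)):
    k=b&(abs(Q[...,0]-.473)<.05)&(abs(Q[...,1]+.145)<.05)&(Q[...,2]>lo)&(Q[...,2]<hi)
    w=Q[k];print(len(w),np.percentile(w,[1,99],axis=0).round(4).tolist())
```

```text
11.15 [ 0.47226917 -0.1435942   0.20101246] 0.05951784262360476 [ 0.41373364 -0.07500755 -0.13898473]
489 [[0.4441, -0.1739, 0.0753], [0.5029, -0.1162, 0.1]]
101 [[0.4506, -0.1524, 0.1592], [0.4794, -0.1226, 0.1699]]
226 [[0.4473, -0.1552, 0.1704], [0.4816, -0.1191, 0.1899]]
493 [[0.444, -0.1711, 0.1905], [0.5009, -0.1142, 0.2197]]
820 [[0.4442, -0.1708, 0.1602], [0.5005, -0.1147, 0.2194]]
```

View pics/scene4.png

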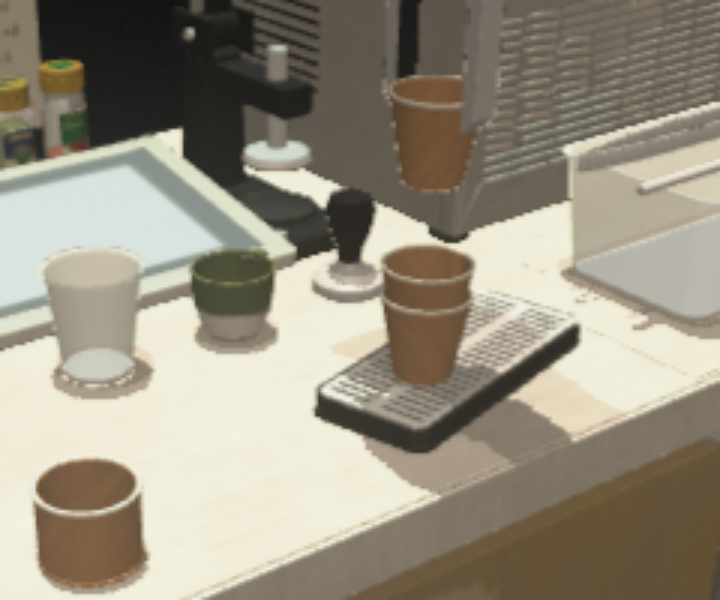

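The cup is held upright above the stack. Its centre is about 1 mm off in x and 2 mm in y, which I correct while lowering.

Emit:
{"method": "play_rows", "body": {
  "commands": [
    {"tx": 1,"ty": -2,"tz": -30,"yaw": 0,"jaw": 50},
    {"tx": 1,"ty": -2,"tz": -50,"yaw": 0,"jaw": 50},
    {"tx": 1,"ty": -2,"tz": -70,"yaw": 0,"jaw": 50},
    {"tx": 1,"ty": -2,"tz": -85,"yaw": 0,"jaw": 50},
    {"tx": 1,"ty": -2,"tz": -91,"yaw": 0,"jaw": 50}
  ]
}}

```text
t: 11.78
tool_pos: [0.4732, -0.1446, 0.1095]
orientation: [[-0.001, -0.005, 1.0], [0.002, 1.0, 0.005], [-1.0, 0.002, -0.001]]
ft_force: [0.9, 0.6, -0.0]
grip_width: 0.0594
```

Emit:
{"method": "play_rows", "body": {
  "commands": [
    {"tx": 0,"ty": 0,"tz": -2,"yaw": 0,"jaw": 50},
    {"tx": 0,"ty": 0,"tz": -4,"yaw": 0,"jaw": 50}
  ]
}}

```text
t: 12.02
tool_pos: [0.4735, -0.1445, 0.1058]
orientation: [[0.0, -0.005, 1.0], [0.002, 1.0, 0.005], [-1.0, 0.002, 0.0]]
ft_force: [0.6, 0.2, -0.7]
grip_width: 0.0595
```

Emit:
{"method": "play_rows", "body": {
  "commands": [
    {"tx": 0,"ty": 0,"tz": -1,"yaw": 0,"jaw": 50},
    {"tx": 0,"ty": 0,"tz": -2,"yaw": 0,"jaw": 50}
  ]
}}

```text
t: 12.28
tool_pos: [0.4741, -0.1449, 0.1045]
orientation: [[0.001, -0.005, 1.0], [0.001, 1.0, 0.005], [-1.0, 0.001, 0.001]]
ft_force: [0.1, -2.0, 12.0]
grip_width: 0.0598
```

Contact came at 12 N at the expected height of 0.1045 m. I release and retreat.

Emit:
{"method": "play_rows", "body": {
  "commands": [
    {"tx": 0,"ty": 0,"tz": 0,"yaw": 0,"jaw": 75},
    {"tx": 0,"ty": 0,"tz": 0,"yaw": 0,"jaw": 100},
    {"tx": 0,"ty": 0,"tz": 0,"yaw": 0,"jaw": 100},
    {"tx": 0,"ty": 0,"tz": 0,"yaw": 0,"jaw": 100}
  ]
}}

```text
t: 12.78
tool_pos: [0.4741, -0.1449, 0.1044]
orientation: [[0.001, -0.005, 1.0], [0.001, 1.0, 0.005], [-1.0, 0.001, 0.001]]
ft_force: [-0.5, -0.2, 0.1]
grip_width: 0.0933
```

Emit:
{"method": "play_rows", "body": {
  "commands": [
    {"tx": 0,"ty": 0,"tz": 20,"yaw": 0,"jaw": 100},
    {"tx": 0,"ty": 0,"tz": 60,"yaw": 0,"jaw": 100},
    {"tx": 0,"ty": 0,"tz": 110,"yaw": 0,"jaw": 100},
    {"tx": 0,"ty": 50,"tz": 110,"yaw": 0,"jaw": 100},
    {"tx": 0,"ty": 100,"tz": 110,"yaw": 0,"jaw": 100}
  ]
}}

```text
t: 13.4
tool_pos: [0.4741, -0.0439, 0.215]
orientation: [[0.002, -0.004, 1.0], [0.001, 1.0, 0.004], [-1.0, 0.001, 0.002]]
ft_force: [0.5, 0.6, 0.5]
grip_width: 0.094
```

Emit:
{"method": "play_rows", "body": {
  "commands": [
    {"tx": 0,"ty": 50,"tz": 0,"yaw": 0,"jaw": 100},
    {"tx": 0,"ty": 100,"tz": 0,"yaw": 0,"jaw": 100},
    {"tx": 0,"ty": 100,"tz": 0,"yaw": 0,"jaw": 100},
    {"tx": 0,"ty": 100,"tz": 0,"yaw": 0,"jaw": 100}
  ]
}}

```text
t: 13.9
tool_pos: [0.4741, 0.0556, 0.2149]
orientation: [[0.002, -0.004, 1.0], [0.001, 1.0, 0.004], [-1.0, 0.001, 0.002]]
ft_force: [0.8, -0.1, -0.5]
grip_width: 0.0942
```

Run:
```python
from h import *
out={}
for n in("scene","top"):
    im,d=r.capture(n);cv2.imwrite(f"pics/{n}5.png",im[:,:,::-1]);out[n]=(im,d)
s=r.observe();print(s['t'],s['tool_pos'],s['grip_width'],s['ft_force'])
for n in out:
    im,d=out[n];P=cloud(n,d)
    for nm,(x,y),z in [("home",(.4735,-.145),.078),("mid",(.4735,-.145),.1),("topcup",(.4735,-.145),.122),("tub",(.438,.1415),.05)]:
        k=(np.hypot(P[...,0]-x,P[...,1]-y)<.045)&(abs(P[...,2]-z)<.004)
        q=P[k]
        if len(q)>20: print(n,nm,len(q),np.percentile(q[:,2],98).round(4),np.round(circ(q),4))
    k=(np.hypot(P[...,0]-.4735,P[...,1]+.145)<.045);print("z98",np.percentile(P[k][:,2],[97,99]))
im=out["scene"][0];cv2.imwrite("pics/s5z.png",cv2.resize(im[150:270,320:480,::-1],None,fx=4,fy=4))
```

```text
14.0 [0.47417924 0.05494931 0.21487672] 0.09381143048732013 [ 0.13949077 -0.20364233  0.32448579]
scene home 142 0.0819 [ 0.4728 -0.1445  0.0278]
scene mid 158 0.1036 [ 0.4731 -0.1443  0.0277]
scene topcup 181 0.1246 [ 0.4741 -0.1449  0.0295]
scene tub 279 0.0533 [0.4382 0.1411 0.0298]
z98 [0.12251044 0.12362238]
top home 265 0.082 [ 0.4705 -0.1379  0.0195]
top mid 165 0.1038 [ 0.4732 -0.1415  0.0268]
top topcup 259 0.1242 [ 0.4738 -0.1442  0.0296]
z98 [0.12202642 0.1231929 ]
```

View pics/scene5.png

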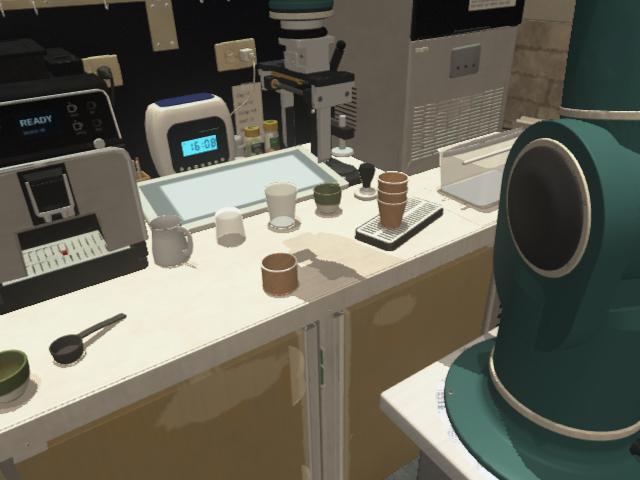

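View pics/s5z.png

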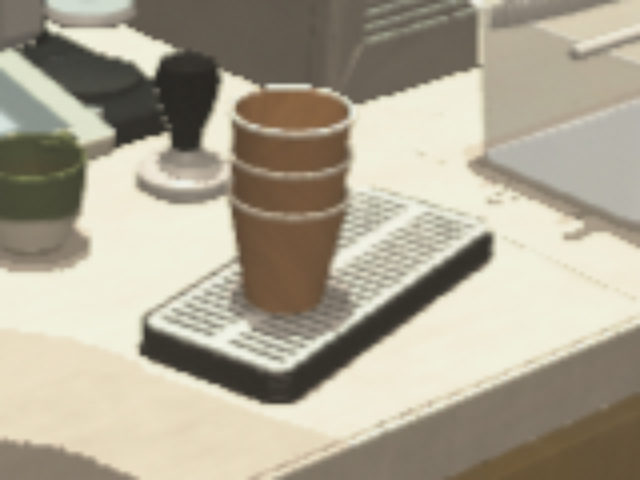

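The stack of three stands upright and evenly spaced at (392,200), with its rim at about 0.122 m as expected. The tub hasn't moved from (280,273) and the gripper is clear. I hand in.

```bash
python3 -c "
from rig import r
print(r.hand_in())"
```

```text
the job is handed in; nothing more can be done
None
```

Both loose cups are nested in the grille cup, the right-hand one first and then the left-hand one. The job was handed in at about 14 s with the gripper open and clear.

- **Seating:** each cup met its seat at the expected height, with contact forces of about 9 N and 12 N.
- **Stack:** the top rim is at about 0.122 m, which is right for three seated cups. The stack is upright, and its centre, (0.474, −0.1445), is within about 1 mm of where the grille cup stood.
- **Tub:** it is where it was, to within 1 mm, as measured in the scene view. The last top view gave no usable reading of it.
- **Disagreement:** in the top view, circle fits on the two lower rims came out up to 7 mm off, because the upper cups hide most of those rims there. The scene view put all three rims within about 1.5 mm of one axis, so I went by that.

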